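# Reset three cut-out boxes in order

### The arm

A 7-joint arm with a two-finger parallel gripper is mounted at the origin on a cart in front of the work surface, level with it; the furniture and walls round the work are solid. World frame = base frame: x ahead of the robot, y to its left, z up, the work surface at z = 0. Lengths are in m, angles in degrees, forces in N, time in s.
With the tool pointing down it reaches from about 0.4 to 0.85 m from the base axis. Payload 10.4 kg.
Tool frame: the origin (TCP) lies at the very end of the fingers, on their centre line; the grasp point (between the pads) lies 19 mm behind it (env.grip_point_offset is the distance from the TCP to the grasp point, in m); z points along the fingers, y is the line along which they close (so a half turn about z gives the same grasp; the last joint's range is limited). The gripper opens to 85 mm and grips with 20 to 120 N. Pads are 22 mm wide; open, the fingers measure 114 mm over their backs; the gripper's body (76 mm by 85 mm) begins 54 mm behind the grasp point. The pads swing forward as they close: fully open they stand 13 mm farther back than shut.
Start: joints at [69.809, 19.034, -3.707, 83.658, 1.238, 77.344, -5.071], TCP at [0.202, -0.591, 0.208] pointing down, gripper open.
Joint ranges: [-148.97, 148.97], [-28.65, 121.19], [-84.17, 76.75], [9.2, 138.47], [-72.65, 252.65], [3.7, 117.97], [-149.18, 149.18]. Speed limits (degrees/s): [127.2, 127.2, 159.86, 159.86, 180, 180, 180].

### API

Orientations are given as a 3x3 rotation matrix whose columns are the frame's x, y, z axes.
In Python, from rig import monitor, eyes, env gives the robot as it stands.
- The arm moves only by the tool drive_tool, never from a script. Its argument "motion" is a list of rows, each a list of 4 numbers: the shift along the tool's x, y, z in m, then the turn about the tool's z in rad. In form: [[tx, ty, tz, twist], ...]. A call has 1 to 5 rows; each row is the pose to reach, as a shift and turn from the pose commanded when the call began, along the tool's axes at that moment; what a row does not reach only later rows make up. A row lasts 1/12 s, in which the tool goes at most 41.7 mm and 7.16 degrees, less where a joint would pass 70% of its speed; a pose out of reach is approached as far as the arm can. A call with a gripper value outside its range is refused whole. "grip" is the opening in per cent of the stroke, from 0 (shut) to 100 (fully open), set as the call begins (left out, the last holds). The fingers move at their own pace and stop on an object; "newtons" is the grip in N (left out, the last holds). Time passes only in rows, so rows that repeat a pose let the fingers close. It gives the time, the measured TCP pose, the force, the opening and the grip force at its end, in the units of the state.
- monitor.state(): the state, without advancing time (a new reading comes with each control period).
- eyes.get_image(name): name is "scene" or "top" or "wrist"; returns the picture (384x512x3 uint8, red, green, blue); there is no depth.
- eyes.get_calibration(name): a dict with "fx", "fy", "cx", "cy" (pixels), "world_to_cam" (4x4, takes a point from world to camera coordinates). Camera axes: x right, y up, looking along -z (the intrinsics and any distortion apply to the point x, -y, -z); pixel columns grow to the right and rows downward; lengths in m; the calibration is good to about 2 mm. The wrist camera is an equidistant fisheye: a pixel r from the principal point sees the ray r / f radians off the axis. A picture is of the moment at which its call begins: read the wrist's pose just before it. get_calibration takes no time and is no camera call; for the wrist camera it gives the pose at the moment of the call.
- env.job_done(): hands the job in; it is judged then, once.
The state is a dict: "clock": time; "joint_positions": joint angles; "qd": joint speeds; "effort": joint torques, N m; "tcp_pos": TCP position; "orientation": TCP orientation; "ft_force": force on the tool from outside, world axes, zero at the start; "wrist_torque": the same for the moment, N m; "opening": opening from 0.0 (shut) to 1.0 (fully open); "grip_force": force on a finger pad.
Only numpy, scipy, OpenCV 4.12 (cv2) and the standard library are available. Lean on these libraries where they do the work, as an engineer would, in place of code of your own. Each camera call takes 0.05 s, during which the arm holds its last target. There are 200 camera calls.

### The job

Three grey cut-out boxes stand on the bench, tripped, with their black buttons popped up. Reset them by pressing each button lightly all the way in, where it stays: first the broad round mushroom button, then the square one, last the slim pin. Just press the buttons: do not push hard, and do not lift, tip or shift the boxes, or disturb the things lying around them.

Things in the scene. Friction and masses are not known exactly. Their poses are not given: they have to be found in the camera images.
- box_mushroom: loose grey metal switch box, 64x64x42 mm, 0.7 kg, with a broad round mushroom head 40 mm across as its black button; origin at the centre of its underside, z up. The button stands in the middle of the lid inside a flat steel collar 42 mm across and 2 mm high (collar top 44 mm above the bench); a black cable gland sticks out 12 mm on its +x side. The three boxes are alike but for the button, and any may stand in any of the three places
- top_mushroom (a point): centre of the top face of that button (a broad round mushroom head 40 mm across); about 72 mm above the bench when fully out, 60 mm when fully in; it moves with the button (and 1 mm lower for every 3 N on it)
- button_mushroom (a joint): how far that button is pressed in, m: 0 fully out (starts at 0 to 0.002), 0.012 fully in; counts as in beyond 0.009. It slides down against 5 to 7 N and stays where it is left. Button and stop sit on a spring (3 N per mm, 9 mm deep, not part of this value): pressed, the top is 2 mm lower than this value says, gives on past the stop, and rises when let go. 10 to 20 N is right, over 30 N harms it
- box_square: loose grey metal switch box, 64x64x42 mm, 0.7 kg, with a square key 26 mm wide as its black button; origin at the centre of its underside, z up. The button stands in the middle of the lid inside a flat steel collar 42 mm across and 2 mm high (collar top 44 mm above the bench); a black cable gland sticks out 12 mm on its +x side. The three boxes are alike but for the button, and any may stand in any of the three places
- top_square (a point): centre of the top face of that button (a square key 26 mm wide); about 66 mm above the bench when fully out, 54 mm when fully in; it moves with the button (and 1 mm lower for every 3 N on it)
- button_square (a joint): how far that button is pressed in, m: 0 fully out (starts at 0 to 0.002), 0.012 fully in; counts as in beyond 0.009. It slides down against 5 to 7 N and stays where it is left. Button and stop sit on a spring (3 N per mm, 9 mm deep, not part of this value): pressed, the top is 2 mm lower than this value says, gives on past the stop, and rises when let go. 10 to 20 N is right, over 30 N harms it
- box_pin: loose grey metal switch box, 64x64x42 mm, 0.7 kg, with a slim round pin 12 mm across as its black button; origin at the centre of its underside, z up. The button stands in the middle of the lid inside a flat steel collar 42 mm across and 2 mm high (collar top 44 mm above the bench); a black cable gland sticks out 12 mm on its +x side. The three boxes are alike but for the button, and any may stand in any of the three places
- top_pin (a point): centre of the top face of that button (a slim round pin 12 mm across); about 66 mm above the bench when fully out, 54 mm when fully in; it moves with the button (and 1 mm lower for every 3 N on it)
- button_pin (a joint): how far that button is pressed in, m: 0 fully out (starts at 0 to 0.002), 0.012 fully in; counts as in beyond 0.009. It slides down against 5 to 7 N and stays where it is left. Button and stop sit on a spring (3 N per mm, 9 mm deep, not part of this value): pressed, the top is 2 mm lower than this value says, gives on past the stop, and rises when let go. 10 to 20 N is right, over 30 N harms it
- bolt: bystander: hex bolt with a nut, 24x74x21 mm, lying; origin at the centre of its underside; to be left alone
- lock: bystander: brass padlock, 68x42x18 mm, lying; origin at the centre of its underside; to be left alone
- spanner: bystander: small steel spanner, 28x173x6 mm, lying; origin at the centre of its underside; to be left alone
- driver: bystander: screwdriver with a red handle, 27x184x28 mm, lying; origin at the centre of its underside; to be left alone
- etape: bystander: small black roll of tape, 53 mm across, 19 mm high; origin at the centre of its underside; to be left alone
- pen: bystander: marker pen, 17x135x16 mm, lying; origin at the centre of its underside; to be left alone
Not all that is in view belongs to the job. Leave any turquoise or yellow look-alike of the box_pin alone.

How it is judged:
By the outcome, as a careful person would: the job done as asked, in the order asked, and still so for the second after the job is handed in, with the robot touching nothing.
It also fails if it takes over 45 s, if anything falls off the work surface, if the arm or the gripper's body presses on something with over 40 N, if the wrist force passes 120 N, or if a joint passes its speed limit or range.

## Working session

There is one attempt and no reset: what is moved stays moved. The work goes in short steps, Python scripts to look and compute and a tool call to move; the robot and the scene stay as the last step left them, time stands still between calls to the robot, and variables do not carry over. Pictures are saved under pics/ and viewed, at most 12 in all, crops included, and the job is handed in when it is done.

Besides the shell and the picture viewer there is one more tool, called as name([rows], argument=value, ...), one row to a line, values as JSON. drive_tool: Moves the arm, as the interface text tells. Its arguments: {"type":"object","properties":{"motion":{"type":"array","items":{"type":"array","items":{"type":"number"}}},"grip":{"type":"number"},"newtons":{"type":"number"}},"required":["motion"]}

```bash
mkdir -p pics; python3 - <<'E'
from rig import monitor, eyes, env
import cv2,numpy as np
s=monitor.state();print(s['clock'],s['tcp_pos'],np.round(s['orientation'],3),s['ft_force'],s['opening'])
for n in("scene","top"):
    im=eyes.get_image(n);cv2.imwrite(f"pics/{n}0.png",im[:,:,::-1]);c=eyes.get_calibration(n);print(n,c)
E
```

```text
0.0 [ 0.20224616 -0.59093798  0.20710341] [[ 0.946  0.324 -0.001]
 [ 0.324 -0.946  0.001]
 [-0.    -0.001 -1.   ]] [ 0.12768473 -0.76546026  0.2202762 ] 0.9999011401118871
scene {'fx': 378.2413763770152, 'fy': 378.2413763770152, 'cx': 260.77858089293966, 'cy': 193.02033683011007, 'world_to_cam': array([[-0.70609329, -0.70807495, -0.00788271,  0.35343146],
       [ 0.51509656, -0.52123001,  0.68043722, -0.35750171],
       [-0.48590926,  0.4763918 ,  0.73276398, -0.67391008],
       [ 0.        ,  0.        ,  0.        ,  1.        ]])}
top {'fx': 446.33529484459865, 'fy': 446.33529484459865, 'cx': 257.9675424361474, 'cy': 190.54088690001717, 'world_to_cam': array([[ 0.02352627, -0.99936608, -0.0267198 , -0.05250896],
       [ 0.99486665,  0.02077235,  0.09903965, -0.54142542],
       [-0.09842184, -0.02891267,  0.99472469, -1.08196608],
       [ 0.        ,  0.        ,  0.        ,  1.        ]])}
```

View pics/top0.png

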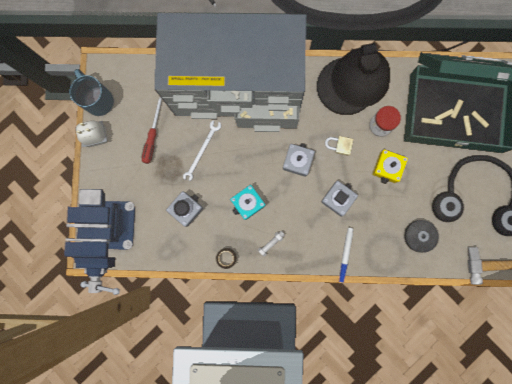

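View pics/scene0.png

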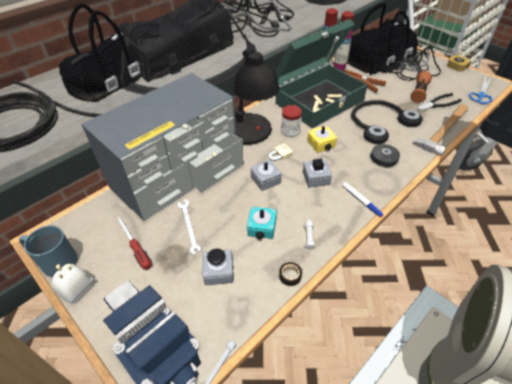

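The top view shows grey boxes near (184,208), (299,159) and (340,197), with turquoise and yellow decoys at (248,202) and (391,165). I'll enlarge the grey boxes to identify the buttons.

```bash
cat > h.py <<'E'
from rig import monitor, eyes, env
import cv2,numpy as np
def ray(c,u,v):
    M=c['world_to_cam'];R,t=M[:3,:3],M[:3,3]
    return -R.T@t, R.T@np.array([(u-c['cx'])/c['fx'],-(v-c['cy'])/c['fy'],-1])
def at_z(c,u,v,z):
    o,d=ray(c,u,v);return o+d*(z-o[2])/d[2]
def proj(c,p):
    q=c['world_to_cam'][:3]@np.append(p,1);return c['cx']-c['fx']*q[0]/q[2],c['cy']+c['fy']*q[1]/q[2]
E
python3 - <<'E'
from h import *
t=cv2.imread('pics/top0.png');s=cv2.imread('pics/scene0.png')
def row(im,cs): return np.hstack([cv2.resize(im[y-22:y+22,x-22:x+22],(264,264),interpolation=cv2.INTER_CUBIC) for x,y in cs])
cv2.imwrite('pics/m.png',np.vstack([row(t,[(184,208),(340,197),(299,159)]),row(s,[(217,264),(317,172),(266,172)])]))
c=eyes.get_calibration('top')
for n,u,v,z in(('a',184,208,.07),('b',340,197,.065),('c',299,159,.065)):
    p=at_z(c,u,v,z);print(n,p,proj(eyes.get_calibration('scene'),p))
E
```

```text
a [0.49259649 0.13373591 0.07      ] (np.float64(218.3070490344364), np.float64(252.64882985474216))
b [ 0.52724882 -0.23724105  0.065     ] (np.float64(317.2459308230358), np.float64(161.8763822171245))
c [ 0.61693014 -0.13855645  0.065     ] (np.float64(266.6566798740469), np.float64(163.76745933398934))
```

View pics/m.png

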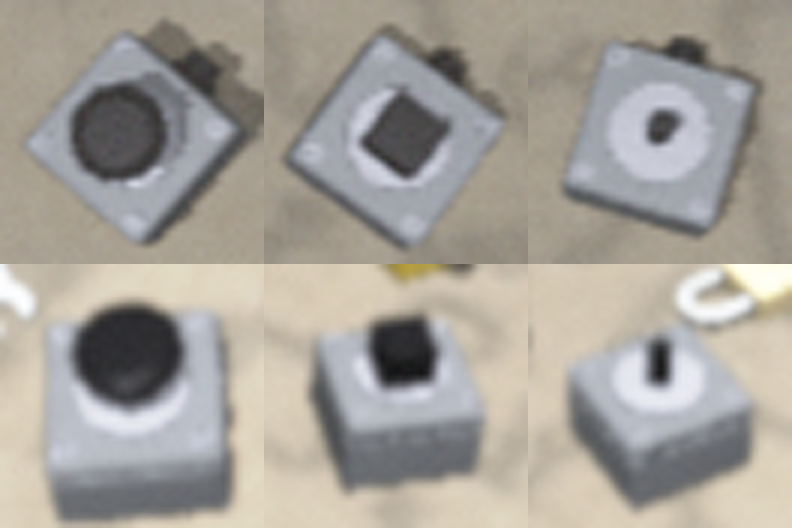

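Mushroom is the left box (its head at top px 181.5,207.7), square is the right (341,197.5), pin is the middle (299,158). I'll triangulate the tops against the scene view.

```bash
python3 - <<'E'
from h import *
t=eyes.get_calibration('top');s=eyes.get_calibration('scene')
for n,a,b,z in(('mush',(181.3,207.6),(216,255),.071),('sq',(341.1,197.3),(317,162),.065),('pin',(298.7,157.5),(265.4,162.7),.065)):
    A=[];B=[]
    for c,p in((t,a),(s,b)):
        o,d=ray(c,*p);d/=np.linalg.norm(d);P=np.eye(3)-np.outer(d,d);A.append(P);B.append(P@o)
    print(n,np.linalg.lstsq(np.vstack(A),np.hstack(B),rcond=None)[0],at_z(t,*a,z),at_z(s,*b,z))
# lid centres from top-view corners of the montage, z=.042
for n,o,cs in(('mush',(162,186,0),[(125,32),(243,130),(143,240),(25,143)]),('sq',(318,175,264),[(388,28),(505,122),(408,248),(286,158)]),('pin',(277,137,528),[(612,42),(758,85),(708,235),(565,187)])):
    q=[at_z(t,o[0]+(x-o[2])/6-.4,o[1]+y/6-.4,.042) for x,y in cs];print(n,np.mean(q,0),[round(np.linalg.norm(q[i]-q[i-1]),3) for i in range(4)])
st=monitor.state();print(st['tcp_pos'],np.degrees(np.arctan2(st['orientation'][1,0],st['orientation'][0,0])))
E
```

```text
mush [0.49322637 0.14040788 0.06771107] [0.49335264 0.14004479 0.071     ] [0.4909832  0.14134982 0.071     ]
sq [ 0.5278834  -0.23947651  0.06252356] [ 0.52658771 -0.23985024  0.065     ] [ 0.5274033  -0.23641401  0.065     ]
pin [ 0.62031269 -0.13753589  0.06724452] [ 0.62057041 -0.13778316  0.065     ] [ 0.62217588 -0.13918169  0.065     ]
mush [0.49348614 0.13935517 0.042     ] [np.float64(0.061), np.float64(0.063), np.float64(0.06), np.float64(0.063)]
sq [ 0.52748501 -0.24013011  0.042     ] [np.float64(0.068), np.float64(0.06), np.float64(0.065), np.float64(0.061)]
pin [ 0.61979639 -0.13930442  0.042     ] [np.float64(0.063), np.float64(0.062), np.float64(0.065), np.float64(0.062)]
[ 0.20229279 -0.59095629  0.20718038] 18.898432827025452
```

drive_tool([
  [0.036,-0.018,0,0],
  [0.073,-0.035,0,0],
  [0.109,-0.052,0,0],
  [0.146,-0.07,0,0],
  [0.18,-0.087,0,0],
], grip=0)

```text
clock: 0.52
tcp_pos: [0.3459, -0.4487, 0.2077]
orientation: [[0.946, 0.324, -0.0], [0.324, -0.946, 0.0], [0.0, -0.0, -1.0]]
ft_force: [1.1, -0.4, -0.3]
opening: 0.294
grip_force: 0.0
```

drive_tool([
  [0.033,-0.024,0,0],
  [0.066,-0.049,0,0],
  [0.099,-0.073,0,0],
  [0.132,-0.098,0,0],
  [0.165,-0.122,0,0],
])

```text
clock: 0.93
tcp_pos: [0.4617, -0.2799, 0.2078]
orientation: [[0.946, 0.324, -0.0], [0.324, -0.946, -0.0], [-0.0, -0.0, -1.0]]
ft_force: [0.9, -1.0, 0.3]
opening: 0.004
grip_force: 0.0
```

drive_tool([
  [0.015,-0.037,0,0],
  [0.03,-0.074,0,0],
  [0.045,-0.111,0,0],
  [0.06,-0.148,0,0],
  [0.075,-0.185,0,0],
])

```text
clock: 1.35
tcp_pos: [0.4717, -0.0806, 0.2077]
orientation: [[0.946, 0.324, -0.0], [0.324, -0.946, -0.0], [-0.0, 0.0, -1.0]]
ft_force: [1.9, -0.3, 0.8]
opening: -0.003
grip_force: 0.0
```

drive_tool([
  [0.015,-0.037,0,0],
  [0.03,-0.074,0,0],
  [0.045,-0.111,0,0],
  [0.06,-0.148,0,0],
  [0.06,-0.148,0,0],
])

```text
clock: 1.77
tcp_pos: [0.4801, 0.0855, 0.2082]
orientation: [[0.943, 0.333, 0.001], [0.333, -0.943, 0.003], [0.002, -0.002, -1.0]]
ft_force: [-1.5, 0.6, 0.5]
opening: 0.002
grip_force: 0.0
```

drive_tool([
  [0.01,-0.018,0.02,0],
  [0.02,-0.036,0.04,0],
  [0.029,-0.05,0.06,0],
  [0.029,-0.05,0.08,0],
  [0.029,-0.05,0.08,0],
])

```text
clock: 2.18
tcp_pos: [0.4898, 0.1338, 0.1241]
orientation: [[0.945, 0.326, -0.006], [0.326, -0.945, -0.001], [-0.006, -0.001, -1.0]]
ft_force: [-0.8, -0.0, 0.2]
opening: 0.003
grip_force: 0.0
```

drive_tool([
  [0,0,0,0],
  [0,0,0,0],
  [0,0,0,0],
])

```text
clock: 2.43
tcp_pos: [0.4931, 0.1331, 0.1293]
orientation: [[0.946, 0.323, 0.002], [0.323, -0.946, -0.0], [0.002, 0.001, -1.0]]
ft_force: [0.1, 0.7, -0.1]
opening: 0.003
grip_force: 0.0
```

```bash
python3 - <<'E'
from h import *
s=monitor.state();print(s['tcp_pos'],s['ft_force'])
c=eyes.get_calibration('wrist');im=eyes.get_image('wrist');cv2.imwrite('pics/w1.png',im[:,:,::-1])
print(c)
E
```

```text
[0.49309005 0.13313827 0.12926696] [ 0.12391961  0.69590984 -0.07005939]
{'fx': 297.3186396354542, 'fy': 297.3186396354542, 'cx': 254.29275976923836, 'cy': 192.31538964905982, 'world_to_cam': array([[ 3.22987443e-01, -9.46403016e-01,  6.65704038e-04,
        -3.33523247e-02],
       [ 9.02407491e-01,  3.07760571e-01, -3.01569480e-01,
        -4.69470682e-01],
       [ 2.85201388e-01,  9.80038918e-02,  9.53443971e-01,
        -4.58705716e-01],
       [ 0.00000000e+00,  0.00000000e+00,  0.00000000e+00,
         1.00000000e+00]])}
```

View pics/w1.png

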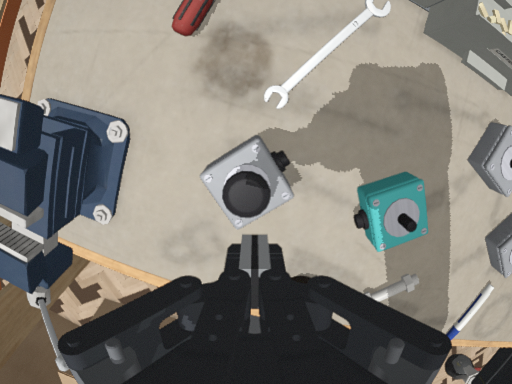

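The wrist view shows the mushroom head centred at about px (246,194), with the fingertips at (256,240).

```bash
cat >> h.py <<'E'
def wr(c,u,v,z):
    x,y=u-c['cx'],v-c['cy'];r=np.hypot(x,y);th=r/c['fx'];M=c['world_to_cam'];R,t=M[:3,:3],M[:3,3]
    k=np.sin(th)/max(r,1e-9);d=R.T@np.array([x*k,-y*k,-np.cos(th)]);o=-R.T@t;return o+d*(z-o[2])/d[2]
def shift(p):
    s=monitor.state();return s['orientation'].T@(np.array(p)-s['tcp_pos'])
E
python3 - <<'E'
from h import *
c=eyes.get_calibration('wrist')
im=cv2.imread('pics/w1.png');g=im.max(2)[160:222,210:285]
n,l,st,ce=cv2.connectedComponentsWithStats((g<85).astype(np.uint8))
for i in range(1,n):
    if st[i,4]>100:print(st[i],ce[i]+[210,160])
print('mush',wr(c,246,194,.071),'TCPpix?',wr(c,256,236,.129)); print('lid',wr(c,247.5,181,.042))
print(shift([.493,.140,.08]))
E
```

```text
[  13   11   48   46 1685] [246.25103858 193.86290801]
mush [0.49455608 0.14059311 0.071     ] TCPpix? [0.48874521 0.13057164 0.129     ]
lid [0.4973389  0.14091189 0.042     ]
[ 0.00205706 -0.00649698  0.04921174]
```

drive_tool([
  [0.003,-0.006,0.012,0],
  [0.003,-0.006,0.024,0],
  [0.003,-0.006,0.036,0],
  [0.003,-0.006,0.046,0],
  [0.003,-0.006,0.046,0],
])

```text
clock: 2.9
tcp_pos: [0.4915, 0.1396, 0.079]
orientation: [[0.946, 0.324, -0.004], [0.324, -0.946, -0.001], [-0.004, -0.001, -1.0]]
ft_force: [0.8, -0.6, -0.1]
opening: 0.002
grip_force: 0.0
```

drive_tool([
  [0,0,0,0],
  [0,0,0.003,0],
  [0,0,0.006,0],
  [0,0,0.009,0],
  [0,0,0.012,0],
])

```text
clock: 3.32
tcp_pos: [0.4933, 0.1402, 0.0698]
orientation: [[0.946, 0.324, 0.0], [0.324, -0.946, -0.0], [0.0, 0.0, -1.0]]
ft_force: [0.2, 0.7, -0.8]
opening: 0.003
grip_force: 0.0
```

drive_tool([
  [0,0,0.002,0],
  [0,0,0.004,0],
  [0,0,0.006,0],
  [0,0,0.008,0],
  [0,0,0.008,0],
])

```text
clock: 3.73
tcp_pos: [0.493, 0.1402, 0.0615]
orientation: [[0.946, 0.324, -0.0], [0.324, -0.946, -0.0], [-0.001, -0.0, -1.0]]
ft_force: [-0.6, 0.3, -0.7]
opening: -0.001
grip_force: 0.0
```

No contact force yet where I expected some, so I'll look.

```bash
python3 - <<'E'
from h import *
s=monitor.state();print(s['tcp_pos'],s['ft_force'],s['wrist_torque'])
a=eyes.get_image('wrist')[120:300,170:350];b=eyes.get_image('scene')[205:305,165:265]
cv2.imwrite('pics/w2.png',np.hstack([cv2.resize(x,(400,400),interpolation=cv2.INTER_CUBIC) for x in(a,b)])[:,:,::-1])
E
```

```text
[0.49297499 0.14017075 0.06148369] [-0.55429876  0.26657022 -0.65828074] [-0.00525029  0.06125266  0.03308373]
```

View pics/w2.png

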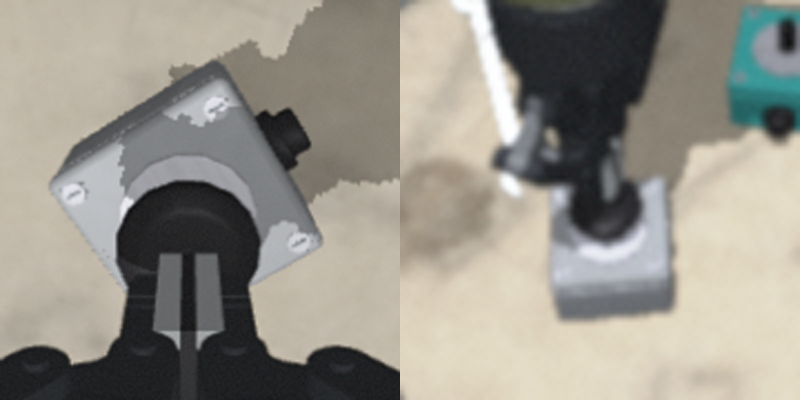

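drive_tool([
  [0,0,0.001,0],
  [0,0,0.002,0],
  [0,0,0.002,0],
])

```text
clock: 4.08
tcp_pos: [0.4931, 0.1402, 0.0597]
orientation: [[0.946, 0.324, -0.0], [0.324, -0.946, -0.0], [-0.0, 0.0, -1.0]]
ft_force: [0.2, -0.1, -0.1]
opening: 0.001
grip_force: 0.0
```

drive_tool([
  [0,0,0.001,0],
  [0,0,0.002,0],
  [0,0,0.002,0],
])

```text
clock: 4.33
tcp_pos: [0.4931, 0.1402, 0.0577]
orientation: [[0.946, 0.324, -0.0], [0.324, -0.946, -0.0], [-0.0, 0.0, -1.0]]
ft_force: [-0.3, -0.7, -0.6]
opening: 0.001
grip_force: 0.0
```

```bash
python3 - <<'E'
from h import *
s=monitor.state();print(s['tcp_pos'],s['ft_force'],s['wrist_torque'],s['effort'])
c=eyes.get_calibration('wrist')
a=eyes.get_image('wrist');cv2.imwrite('pics/w3raw.png',a[:,:,::-1])
cv2.imwrite('pics/w3.png',cv2.resize(a[150:270,190:310],(600,600),interpolation=cv2.INTER_CUBIC)[:,:,::-1])
M=c['world_to_cam']
def wp(p):
    q=M[:3]@np.append(p,1);x,y,z=q[0],-q[1],-q[2];r=np.hypot(x,y);k=c['fx']*np.arctan2(r,z)/r;return c['cx']+x*k,c['cy']+y*k
T=s['orientation']
print('tcp in crop',[(round((u-190)*5),round((v-150)*5)) for u,v in [wp(s['tcp_pos'])]])
for h in(.072,.066,.060,.056,.052):
    print(h,[tuple(round(5*(w-o)) for w,o in zip(wp([.494+.02*dx,.1403+.02*dy,h]),(190,150))) for dx,dy in((0,0),(.946,.324),(.324,-.946),(-.324,.946))])
E
```

```text
[0.49307282 0.14017681 0.05769946] [-0.25964066 -0.73283813 -0.62301568] [-0.00266016  0.01108572 -0.02105885] [-4.57747048e-02 -4.74447727e+01 -6.67923823e+00 -3.34377837e+01
  3.65245726e-02 -5.49164100e-02 -1.93889521e-02]
tcp in crop [(322, 395)]
0.072 [(323, 440), (323, 275), (498, 439), (148, 439)]
0.066 [(323, 417), (323, 257), (493, 416), (154, 416)]
0.06 [(323, 396), (323, 240), (487, 395), (159, 395)]
0.056 [(323, 382), (323, 229), (484, 382), (162, 382)]
0.052 [(323, 369), (323, 219), (481, 369), (165, 369)]
```

View pics/w3.png

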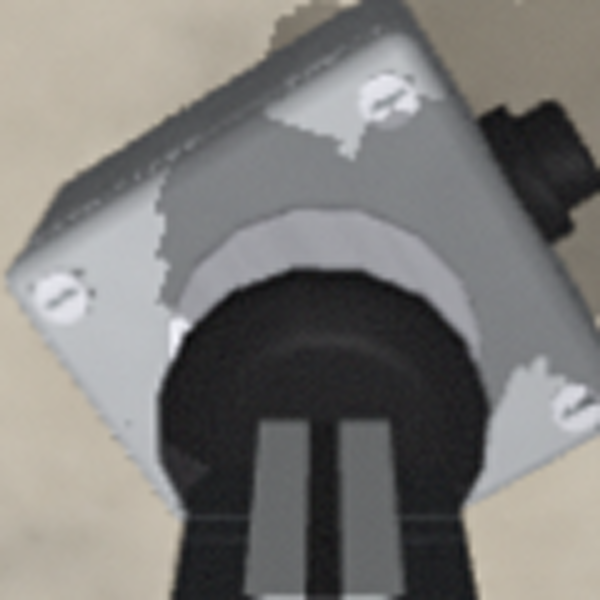

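The rim appears to be still about 68–70 mm high, so the button isn't pressed. The shut fingertips must end above the nominal TCP. I'll go on in small steps, watching the force.

drive_tool([
  [0,0,0.001,0],
  [0,0,0.002,0],
  [0,0,0.003,0],
  [0,0,0.003,0],
])

```text
clock: 4.72
tcp_pos: [0.493, 0.1402, 0.0546]
orientation: [[0.946, 0.324, -0.0], [0.324, -0.946, -0.0], [-0.0, 0.0, -1.0]]
ft_force: [-0.0, 0.4, 0.1]
opening: -0.001
grip_force: 0.0
```

drive_tool([
  [0,0,0.001,0],
  [0,0,0.002,0],
  [0,0,0.002,0],
])

```text
clock: 4.97
tcp_pos: [0.4931, 0.1402, 0.0527]
orientation: [[0.946, 0.324, -0.0], [0.324, -0.946, -0.0], [-0.0, 0.0, -1.0]]
ft_force: [-0.8, 0.3, -0.3]
opening: 0.001
grip_force: 0.0
```

```bash
python3 - <<'E'
from h import *
s=monitor.state();print(s['tcp_pos'],s['ft_force'],s['effort'][1:4])
c=eyes.get_calibration('wrist')
a=eyes.get_image('wrist');b=eyes.get_image('scene')
cv2.imwrite('pics/w4.png',np.hstack([cv2.resize(x,(400,400),interpolation=cv2.INTER_CUBIC) for x in(a[150:270,190:310],b[225:285,185:245])])[:,:,::-1])
M=c['world_to_cam']
def wp(p):
    q=M[:3]@np.append(p,1);x,y,z=q[0],-q[1],-q[2];r=np.hypot(x,y);k=c['fx']*np.arctan2(r,z)/r;return c['cx']+x*k,c['cy']+y*k
f=400/120;g=400/60
sc=eyes.get_calibration('scene')
for h,rad in((.072,.02),(.066,.02),(.060,.02),(.054,.02),(.05,.02),(.044,.021)):
    print(h,[tuple(round(f*(w-o)) for w,o in zip(wp([.494+rad*dx,.1403+rad*dy,h]),(190,150))) for dx,dy in((0,0),(.946,.324),(.324,-.946),(-.324,.946))],
     'scene',[round(g*(w-o))for w,o in zip(proj(sc,[.494,.1403,h]),(185,225))])
print('tcp',[round(g*(w-o))for w,o in zip(proj(sc,s['tcp_pos']),(185,225))])
E
```

```text
[0.49306162 0.14019904 0.05268022] [-0.7741676   0.3164156  -0.30048523] [-47.71967769  -6.79536715 -33.18956852]
0.072 [(216, 307), (216, 194), (335, 306), (96, 306)] scene [203, 191]
0.066 [(216, 291), (216, 181), (331, 290), (100, 290)] scene [205, 201]
0.06 [(215, 276), (216, 169), (328, 275), (103, 275)] scene [206, 212]
0.054 [(215, 262), (215, 158), (324, 261), (106, 261)] scene [208, 222]
0.05 [(215, 253), (215, 151), (322, 252), (109, 252)] scene [209, 229]
0.044 [(215, 240), (215, 136), (324, 240), (107, 240)] scene [211, 239]
tcp [211, 226]
```

View pics/w4.png

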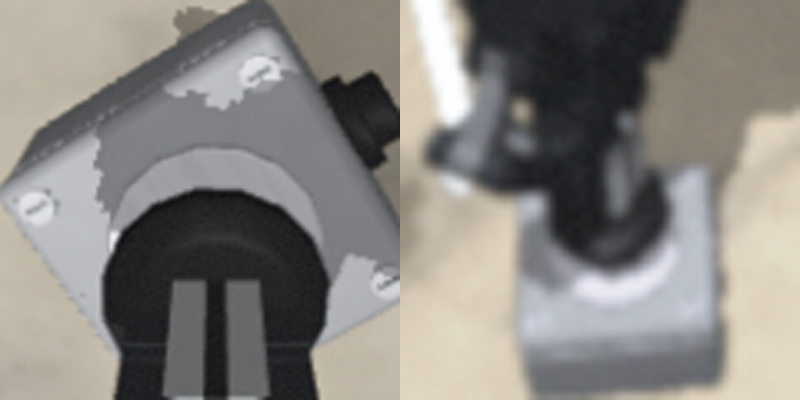

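In the scene view the head hasn't moved (bottom edge about row 265.5 then and now), so there's still no contact. I'll keep stepping down.

drive_tool([
  [0,0,0.001,0],
  [0,0,0.002,0],
  [0,0,0.002,0],
])

```text
clock: 5.32
tcp_pos: [0.493, 0.1402, 0.0507]
orientation: [[0.946, 0.324, -0.0], [0.324, -0.946, -0.0], [-0.0, 0.0, -1.0]]
ft_force: [1.0, 0.3, 0.4]
opening: 0.0
grip_force: 0.0
```

drive_tool([
  [0,0,0.001,0],
  [0,0,0.002,0],
  [0,0,0.002,0],
])

```text
clock: 5.57
tcp_pos: [0.4931, 0.1402, 0.0487]
orientation: [[0.946, 0.324, -0.0], [0.324, -0.946, -0.0], [-0.0, 0.0, -1.0]]
ft_force: [0.0, -0.0, 0.4]
opening: -0.002
grip_force: 0.0
```

```bash
python3 - <<'E'
from h import *
a=cv2.imread('pics/scene0.png').max(2);b=eyes.get_image('scene').max(2)
for u in(214,218,222):print(u,a[256:276,u],b[256:276,u])
s=monitor.state();print(s['tcp_pos'],s['ft_force'],s['effort'][1:4],s['opening'])
E
```

```text
214 [ 53  50  49  52  63  67  71  67  78 139 206 237 240 232 214 199 199 197
 192 175] [ 34  35  36  37  54  66  71  62  77 139 206 237 241 233 215 199 199 198
 192 174]
218 [ 50  50  54  62  71  70  64  54  78 131 194 232 239 233 215 197 197 195
 188 170] [122 108  81  70  71  70  65  57  79 133 194 232 239 234 215 198 197 198
 189 171]
222 [ 49  50  49  47  51  72 113 148 180 220 236 234 220 202 198 199 199 196
 184 161] [ 47  45  50  47  50  73 112 150 178 220 237 234 219 202 199 200 199 195
 184 161]
[0.49308527 0.14020812 0.04874685] [0.19080335 0.09360285 0.98566831] [-47.82143354  -6.83094263 -32.83076406] -0.0022383174427545315
```

drive_tool([
  [0,0,0.001,0],
  [0,0,0.002,0],
  [0,0,0.002,0],
])

```text
clock: 5.87
tcp_pos: [0.4933, 0.1403, 0.0468]
orientation: [[0.946, 0.324, 0.0], [0.324, -0.946, -0.0], [0.0, 0.0, -1.0]]
ft_force: [-0.2, -0.2, 1.5]
opening: -0.003
grip_force: 0.6
```

drive_tool([
  [0,0,0.001,0],
  [0,0,0.002,0],
  [0,0,0.002,0],
])

```text
clock: 6.12
tcp_pos: [0.4933, 0.1403, 0.045]
orientation: [[0.946, 0.324, 0.0], [0.324, -0.946, -0.0], [0.0, 0.0, -1.0]]
ft_force: [-1.5, -0.6, 5.0]
opening: 0.003
grip_force: 2.4
```

```bash
python3 - <<'E'
from h import *
b=eyes.get_image('scene');g=b.max(2)
for u in(214,218,222):print(u,g[250:276,u])
s=monitor.state();print(s['tcp_pos'],s['ft_force'],s['effort'][1:4],s['opening'])
cv2.imwrite('pics/s5.png',cv2.resize(b[200:290,170:290],(800,600),interpolation=cv2.INTER_CUBIC)[:,:,::-1])
E
```

```text
214 [ 38  38  37  37  37  36  37  32  34  35  38  45  56  60  70 115 166 219
 237 231 212 200 199 198 191 174]
218 [ 88 104 114 118 122 123 124 124 110  84  68  73  72  62  67 121 187 229
 239 232 216 197 196 196 190 171]
222 [ 98  78  69  70  65  54  50  51  52  47  48  56  87 125 166 209 231 233
 218 202 199 200 199 194 183 160]
[0.49330222 0.1403048  0.04505797] [-1.44576977  0.57782114  4.84091153] [-46.06708288  -6.61171407 -31.40111089] 0.0018346907179192001
```

View pics/s5.png

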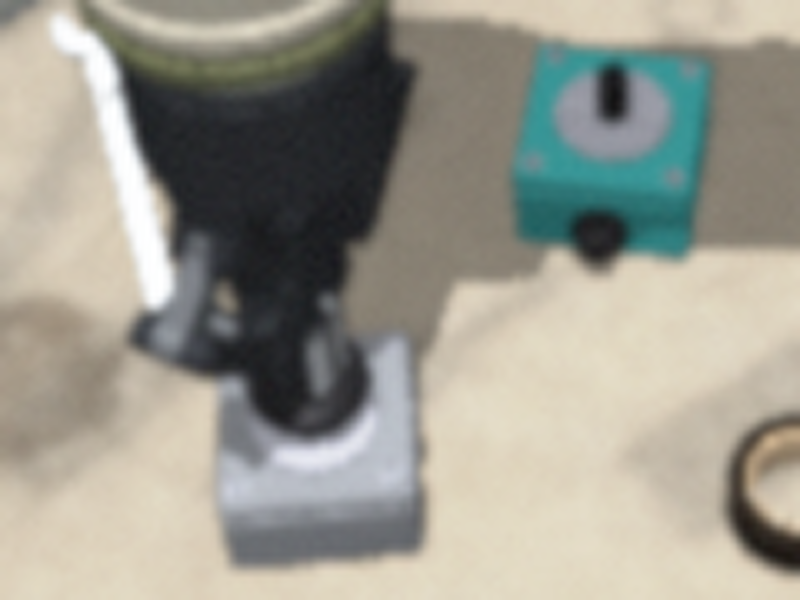

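Contact: 5 N at TCP z 0.045, so the tips sit about 24 mm above the nominal TCP. Next comes the press, which needs about 12 mm of travel plus spring.

drive_tool([
  [0,0,0.001,0],
  [0,0,0.002,0],
  [0,0,0.003,0],
  [0,0,0.004,0],
  [0,0,0.004,0],
])

```text
clock: 6.58
tcp_pos: [0.4933, 0.1403, 0.041]
orientation: [[0.946, 0.324, 0.0], [0.324, -0.946, -0.0], [0.0, 0.0, -1.0]]
ft_force: [-1.1, -0.6, 5.0]
opening: -0.001
grip_force: 2.7
```

drive_tool([
  [0,0,0.001,0],
  [0,0,0.002,0],
  [0,0,0.003,0],
  [0,0,0.004,0],
  [0,0,0.004,0],
])

```text
clock: 7.0
tcp_pos: [0.4934, 0.1403, 0.0371]
orientation: [[0.946, 0.324, 0.0], [0.324, -0.946, -0.0], [0.0, 0.0, -1.0]]
ft_force: [-1.3, -1.0, 6.5]
opening: -0.002
grip_force: 3.0
```

drive_tool([
  [0,0,0.001,0],
  [0,0,0.002,0],
  [0,0,0.003,0],
  [0,0,0.003,0],
])

```text
clock: 7.33
tcp_pos: [0.4934, 0.1403, 0.0342]
orientation: [[0.946, 0.324, 0.0], [0.324, -0.946, -0.0], [0.0, 0.0, -1.0]]
ft_force: [-1.6, -1.0, 8.2]
opening: 0.005
grip_force: 3.6
```

drive_tool([
  [0,0,0.001,0],
  [0,0,0.002,0],
  [0,0,0.002,0],
])

```text
clock: 7.58
tcp_pos: [0.4935, 0.1403, 0.0325]
orientation: [[0.946, 0.324, 0.001], [0.324, -0.946, -0.0], [0.001, 0.0, -1.0]]
ft_force: [-3.6, -1.7, 11.5]
opening: -0.001
grip_force: 6.0
```

drive_tool([
  [0,0,0.001,0],
  [0,0,0.001,0],
  [0,0,0.001,0],
])

```text
clock: 7.83
tcp_pos: [0.4935, 0.1403, 0.0318]
orientation: [[0.946, 0.324, 0.001], [0.324, -0.946, -0.0], [0.001, 0.001, -1.0]]
ft_force: [-4.4, -1.2, 13.5]
opening: 0.001
grip_force: 7.0
```

drive_tool([
  [0,0,-0.005,0],
  [0,0,-0.015,0],
  [0,0,-0.035,0],
  [0,0,-0.07,0],
  [0,0,-0.11,0],
])

```text
clock: 8.25
tcp_pos: [0.4916, 0.14, 0.1409]
orientation: [[0.946, 0.324, -0.004], [0.324, -0.946, -0.0], [-0.004, -0.001, -1.0]]
ft_force: [1.2, -0.5, 1.3]
opening: 0.001
grip_force: 0.0
```

```bash
python3 - <<'E'
from h import *
a=cv2.imread('pics/scene0.png').max(2);b=eyes.get_image('scene').max(2)
for u in(210,214,218,222):print(u,a[240:276,u],b[240:276,u])
sc=eyes.get_calibration('scene')
for h in (.072,.06):print(proj(sc,[.494,.1403,h]))
w=eyes.get_image('wrist');cv2.imwrite('pics/w6.png',w[:,:,::-1])
s=monitor.state();print(s['tcp_pos'],s['ft_force'],np.round(shift([.527,-.2395,.15]),3))
# box motion: edges outside head
d=cv2.absdiff(cv2.imread('pics/scene0.png'),cv2.cvtColor(eyes.get_image('scene'),cv2.COLOR_RGB2BGR)).max(2)
print(d[268:288,198:236].max(1))
E
```

```text
210 [210 211 209 211 215 218 219 221 218 192 146  95  60  50  45  50  47  53
  47  46  48  57  82 130 185 225 237 237 226 209 201 200 199 197 193 183] [136 142 153 172 198 211 216 207 189 186 177 156 118  88  63  52  51  54
  50  50  50  50  52  62  96 155 217 237 234 219 212 212 210 209 205 194]
214 [219 220 220 221 223 224 223 212 167  97  51  48  51  50  48  49  53  50
  49  52  63  67  71  67  78 139 206 237 240 232 214 199 199 197 192 175] [142 144 144 145 146 146 146 145 143 136 124  91  59  50  52  53  55  51
  52  55  52  55  57  64  72  71  78 139 216 233 223 210 210 210 203 185]
218 [222 223 224 224 223 224 222 203 148  80  47  47  50  48  50  49  50  50
  54  62  71  70  64  54  78 131 194 232 239 233 215 197 197 195 188 170] [144 145 144 145 145 146 146 145 141 120 100  90  62  50  52  54  51  52
  52  54  56  55  70  80  80  73  81 145 218 234 224 210 207 208 202 181]
222 [224 224 225 224 224 225 224 224 217 176 110  63  51  46  47  47  49  50
  49  47  51  72 113 148 180 220 236 234 220 202 198 199 199 196 184 161] [145 145 146 146 147 146 147 144 144 147 170 187 156 102  63  54  52  52
  50  51  53  54  53  53  81 148 206 229 223 214 211 212 210 208 193 170]
(np.float64(215.40542789880732), np.float64(253.5792912319426))
(np.float64(215.94674013755218), np.float64(256.7616892216036))
[0.49613056 0.14165547 0.14700837] [ 0.33951082  0.0398427  -0.10243198] [-0.094  0.371 -0.003]
[32 16 14 15 16 16 15 15 13 15 13 14 14 15 15 15 14 14 15 14]
```

The mushroom is in: at the end force rose at 3 N/mm (spring past the stop), about 11 mm of button travel, head image lower, box edges unmoved. Now the square.

drive_tool([
  [-0.009,0.037,0,0],
  [-0.018,0.074,0,0],
  [-0.027,0.111,0,0],
  [-0.036,0.148,0,0],
  [-0.045,0.185,0,0],
])

```text
clock: 8.82
tcp_pos: [0.5096, -0.0512, 0.1401]
orientation: [[0.946, 0.324, -0.001], [0.324, -0.946, -0.0], [-0.001, -0.0, -1.0]]
ft_force: [0.9, -0.4, 0.8]
opening: 0.002
grip_force: 0.0
```

drive_tool([
  [-0.009,0.037,0,0],
  [-0.018,0.074,0,0],
  [-0.028,0.111,0,0],
  [-0.037,0.148,0,0],
  [-0.046,0.178,0,0],
])

```text
clock: 9.23
tcp_pos: [0.5236, -0.2357, 0.1398]
orientation: [[0.947, 0.322, -0.002], [0.322, -0.947, -0.0], [-0.002, -0.001, -1.0]]
ft_force: [1.1, -0.2, 0.9]
opening: -0.001
grip_force: 0.0
```

drive_tool([
  [0,0.007,0.01,0],
  [0,0.007,0.02,0],
  [0,0.007,0.03,0],
  [0,0.007,0.03,0],
  [0,0.007,0.03,0],
])

```text
clock: 9.65
tcp_pos: [0.5266, -0.2371, 0.11]
orientation: [[0.945, 0.326, -0.002], [0.326, -0.945, 0.001], [-0.001, -0.002, -1.0]]
ft_force: [0.8, -0.5, -0.2]
opening: 0.005
grip_force: 0.0
```

```bash
python3 - <<'E'
from h import *
s=monitor.state();print(s['clock'],s['tcp_pos'])
c=eyes.get_calibration('wrist');im=eyes.get_image('wrist');cv2.imwrite('pics/w7.png',im[:,:,::-1])
np.save('c7.npy',c,allow_pickle=True)
E
```

```text
9.65 [ 0.52656148 -0.23706307  0.10997344]
```

View pics/w7.png

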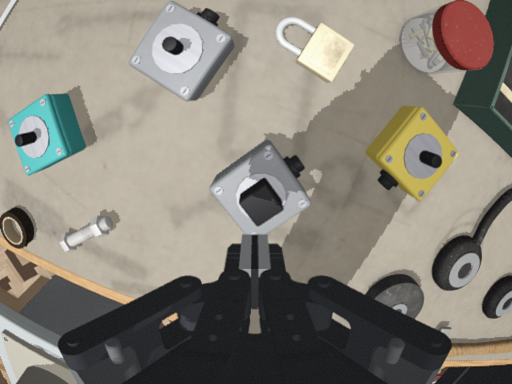

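The key's top face is at about (265,208), its lid corners at (268,142), (309,206), (254,236) and (211,188). The pin top is at about (171,45).

```bash
python3 - <<'E'
from h import *
c=np.load('c7.npy',allow_pickle=True).item()
print('key',wr(c,265,208,.065));q=[wr(c,*p,.042) for p in((268,142),(309,206),(211,188))];print('lid',(q[1]+q[2])/2,np.linalg.norm(q[0]-q[1]))
print('pin',wr(c,171,45,.065))
E
```

```text
key [ 0.52608352 -0.24578609  0.065     ]
lid [ 0.52602257 -0.24274561  0.042     ] 0.06472730310720695
pin [ 0.61996437 -0.14198344  0.065     ]
```

drive_tool([
  [0,0.001,0.016,0],
  [0,0.001,0.032,0],
  [0,0.001,0.048,0],
  [0,0.001,0.06,0],
  [0,0.001,0.062,0],
])

```text
clock: 10.12
tcp_pos: [0.5264, -0.2392, 0.0473]
orientation: [[0.946, 0.325, -0.002], [0.325, -0.946, 0.001], [-0.002, -0.002, -1.0]]
ft_force: [-1.0, -0.3, -0.7]
opening: 0.002
grip_force: 0.0
```

drive_tool([
  [0,0,0.001,0],
  [0,0,0.002,0],
  [0,0,0.003,0],
  [0,0,0.004,0],
  [0,0,0.005,0],
])

```text
clock: 10.53
tcp_pos: [0.5276, -0.2404, 0.0445]
orientation: [[0.946, 0.324, 0.001], [0.324, -0.946, -0.001], [0.001, 0.001, -1.0]]
ft_force: [-0.3, -0.1, 0.3]
opening: -0.001
grip_force: 0.0
```

drive_tool([
  [0,0,0.001,0],
  [0,0,0.002,0],
  [0,0,0.003,0],
  [0,0,0.004,0],
  [0,0,0.004,0],
])

```text
clock: 10.95
tcp_pos: [0.5274, -0.2403, 0.0401]
orientation: [[0.946, 0.324, 0.0], [0.324, -0.946, -0.0], [0.0, 0.0, -1.0]]
ft_force: [-1.8, -0.5, 4.7]
opening: -0.002
grip_force: 2.3
```

Contact as predicted, so I'll press in.

drive_tool([
  [0,0,0.002,0],
  [0,0,0.004,0],
  [0,0,0.006,0],
  [0,0,0.008,0],
  [0,0,0.008,0],
])

```text
clock: 11.37
tcp_pos: [0.5274, -0.2403, 0.0321]
orientation: [[0.946, 0.324, 0.0], [0.324, -0.946, -0.0], [0.0, 0.0, -1.0]]
ft_force: [-1.2, 1.3, 5.7]
opening: 0.004
grip_force: 2.8
```

drive_tool([
  [0,0,0.001,0],
  [0,0,0.002,0],
  [0,0,0.003,0],
  [0,0,0.003,0],
])

```text
clock: 11.7
tcp_pos: [0.5274, -0.2403, 0.0293]
orientation: [[0.946, 0.324, 0.0], [0.324, -0.946, -0.0], [0.0, 0.0, -1.0]]
ft_force: [-1.8, 0.3, 6.8]
opening: -0.001
grip_force: 3.1
```

drive_tool([
  [0,0,0.001,0],
  [0,0,0.002,0],
  [0,0,0.002,0],
])

```text
clock: 11.95
tcp_pos: [0.5274, -0.2404, 0.0275]
orientation: [[0.946, 0.324, 0.0], [0.324, -0.946, -0.0], [0.0, 0.001, -1.0]]
ft_force: [-2.3, 1.1, 9.1]
opening: -0.0
grip_force: 4.5
```

drive_tool([
  [0,0,0.001,0],
  [0,0,0.001,0],
  [0,0,0.001,0],
])

```text
clock: 12.2
tcp_pos: [0.5275, -0.2404, 0.0269]
orientation: [[0.946, 0.324, 0.0], [0.324, -0.946, -0.001], [0.0, 0.001, -1.0]]
ft_force: [-4.2, 1.2, 11.2]
opening: -0.0
grip_force: 5.5
```

drive_tool([
  [0,0,0.001,0],
  [0,0,0.001,0],
  [0,0,0.001,0],
])

```text
clock: 12.45
tcp_pos: [0.5275, -0.2404, 0.0261]
orientation: [[0.946, 0.324, 0.001], [0.324, -0.946, -0.001], [0.0, 0.001, -1.0]]
ft_force: [-4.7, 1.6, 12.8]
opening: -0.0
grip_force: 6.6
```

drive_tool([
  [0,0,-0.005,0],
  [0,0,-0.015,0],
  [0,0,-0.035,0],
  [0,0,-0.07,0],
  [0,0,-0.1,0],
])

```text
clock: 12.87
tcp_pos: [0.5269, -0.2399, 0.1263]
orientation: [[0.946, 0.324, -0.001], [0.324, -0.946, 0.001], [-0.0, -0.001, -1.0]]
ft_force: [0.7, 0.3, 1.0]
opening: -0.0
grip_force: 0.0
```

Square in, with the same stop signature. Now to the pin.

drive_tool([
  [0.03,-0.016,0,0],
  [0.06,-0.033,0,0],
  [0.09,-0.049,0,0],
  [0.12,-0.066,0,0],
  [0.12,-0.066,0.01,0],
])

```text
clock: 13.28
tcp_pos: [0.6239, -0.1308, 0.117]
orientation: [[0.943, 0.332, 0.005], [0.332, -0.943, 0.004], [0.006, -0.002, -1.0]]
ft_force: [1.2, 1.7, 0.7]
opening: -0.0
grip_force: 0.0
```

drive_tool([
  [0,0,0.01,0],
  [0,0,0.02,0],
  [0,0,0.03,0],
  [0,0,0.03,0],
  [0,0,0.03,0],
])

```text
clock: 13.7
tcp_pos: [0.6184, -0.14, 0.0842]
orientation: [[0.947, 0.322, -0.002], [0.322, -0.947, -0.0], [-0.002, -0.0, -1.0]]
ft_force: [-0.1, -0.6, -0.4]
opening: -0.001
grip_force: 0.0
```

```bash
python3 - <<'E'
from h import *
s=monitor.state();print(s['clock'],s['tcp_pos'])
c=eyes.get_calibration('wrist');im=eyes.get_image('wrist');np.save('c8.npy',c,allow_pickle=True)
cv2.imwrite('pics/w8.png',cv2.resize(im[120:270,160:360],(800,600),interpolation=cv2.INTER_CUBIC)[:,:,::-1])
E
```

```text
13.7 [ 0.6184107  -0.14002022  0.08419512]
```

View pics/w8.png

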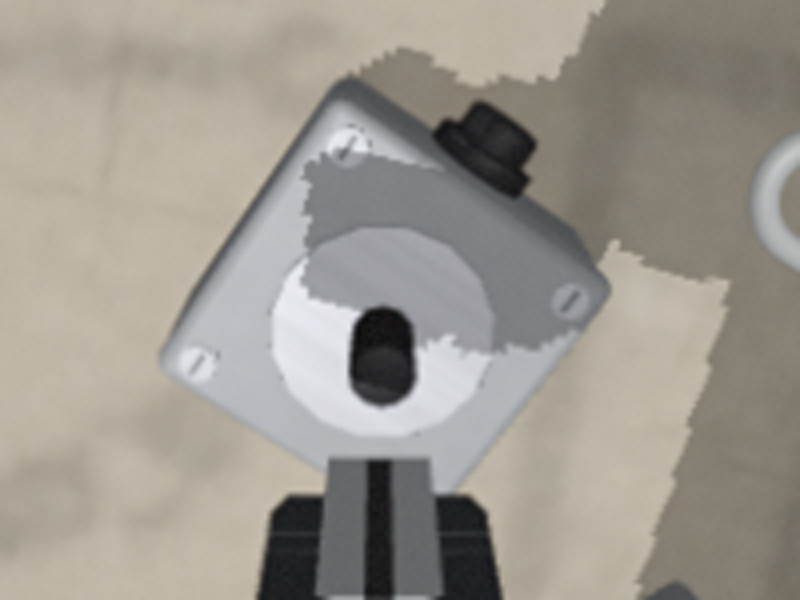

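The pin top is at crop (382,375), which is px (255.3,213.6). Finger centre column is 379, so it's aligned sideways.

```bash
python3 - <<'E'
from h import *
c=np.load('c8.npy',allow_pickle=True).item()
p=wr(c,255.3,213.4,.0655);print(p,shift(p)); l=wr(c,255.6,202.5,.044);print('collar',l,shift(l))
M=c['world_to_cam'];s=monitor.state();tip=s['tcp_pos']+s['orientation']@[0,0,-.0237];ti=wr(c,254.75,120+458/4,tip[2]);print('near edge of tip in tool x', s['orientation'].T@(ti-s['tcp_pos']))
E
```

```text
[ 0.62130885 -0.13977141  0.0655    ] [0.0021726  0.00067544 0.01946966]
collar [ 0.62145266 -0.14001901  0.044     ] [0.00223519 0.00095276 0.04096969]
near edge of tip in tool x [ 0.00739538  0.00026825 -0.02370214]
```

drive_tool([
  [0.003,0,0.012,0],
  [0.003,0,0.024,0],
  [0.003,0,0.034,0],
  [0.003,0,0.038,0],
  [0.003,0,0.038,0],
])

```text
clock: 14.17
tcp_pos: [0.6211, -0.1378, 0.045]
orientation: [[0.946, 0.324, -0.003], [0.324, -0.946, 0.001], [-0.002, -0.001, -1.0]]
ft_force: [0.5, -0.4, 0.2]
opening: -0.002
grip_force: 0.0
```

drive_tool([
  [0,0,0.001,0],
  [0,0,0.002,0],
  [0,0,0.003,0],
  [0,0,0.004,0],
  [0,0,0.004,0],
])

```text
clock: 14.58
tcp_pos: [0.6223, -0.138, 0.043]
orientation: [[0.946, 0.324, 0.0], [0.324, -0.946, -0.0], [0.0, 0.0, -1.0]]
ft_force: [-0.2, 0.5, 0.2]
opening: 0.002
grip_force: 0.0
```

drive_tool([
  [0,0,0.001,0],
  [0,0,0.002,0],
  [0,0,0.003,0],
  [0,0,0.004,0],
  [0,0,0.004,0],
])

```text
clock: 15.0
tcp_pos: [0.6225, -0.138, 0.0392]
orientation: [[0.946, 0.324, 0.001], [0.324, -0.946, -0.0], [0.001, 0.0, -1.0]]
ft_force: [-1.3, -0.4, 5.5]
opening: 0.001
grip_force: 2.4
```

drive_tool([
  [0,0,0.002,0],
  [0,0,0.004,0],
  [0,0,0.006,0],
  [0,0,0.008,0],
  [0,0,0.008,0],
])

```text
clock: 15.42
tcp_pos: [0.6225, -0.138, 0.0311]
orientation: [[0.946, 0.324, 0.001], [0.324, -0.946, -0.0], [0.0, 0.0, -1.0]]
ft_force: [-0.7, -0.4, 6.7]
opening: 0.001
grip_force: 2.9
```

drive_tool([
  [0,0,0.001,0],
  [0,0,0.002,0],
  [0,0,0.002,0],
])

```text
clock: 15.67
tcp_pos: [0.6225, -0.138, 0.0293]
orientation: [[0.946, 0.324, 0.001], [0.324, -0.946, -0.0], [0.0, 0.0, -1.0]]
ft_force: [-0.2, -0.1, 6.2]
opening: -0.001
grip_force: 3.1
```

drive_tool([
  [0,0,0.001,0],
  [0,0,0.002,0],
  [0,0,0.002,0],
])

```text
clock: 15.92
tcp_pos: [0.6226, -0.138, 0.0276]
orientation: [[0.946, 0.324, 0.001], [0.324, -0.946, -0.0], [0.001, 0.001, -1.0]]
ft_force: [-1.9, -0.6, 9.3]
opening: 0.001
grip_force: 4.5
```

drive_tool([
  [0,0,0.001,0],
  [0,0,0.002,0],
  [0,0,0.002,0],
])

```text
clock: 16.17
tcp_pos: [0.6227, -0.1381, 0.0261]
orientation: [[0.946, 0.324, 0.001], [0.324, -0.946, -0.001], [0.001, 0.001, -1.0]]
ft_force: [-3.8, 0.2, 13.6]
opening: -0.004
grip_force: 6.6
```

drive_tool([
  [0,0,-0.005,0],
  [0,0,-0.015,0],
  [0,0,-0.035,0],
  [0,0,-0.07,0],
  [0,0,-0.11,0],
])

```text
clock: 16.58
tcp_pos: [0.6206, -0.1377, 0.1344]
orientation: [[0.946, 0.324, -0.004], [0.324, -0.946, 0.001], [-0.003, -0.002, -1.0]]
ft_force: [1.7, -0.2, -0.3]
opening: 0.001
grip_force: 0.0
```

drive_tool([
  [-0.03,0,-0.02,0],
  [-0.06,0,-0.05,0],
  [-0.09,0,-0.08,0],
  [-0.11,0,-0.1,0],
  [-0.11,0,-0.1,0],
])

```text
clock: 17.0
tcp_pos: [0.5169, -0.1764, 0.2404]
orientation: [[0.947, 0.32, 0.005], [0.32, -0.947, -0.005], [0.004, 0.006, -1.0]]
ft_force: [0.1, -0.6, 0.1]
opening: 0.003
grip_force: 0.0
```

```bash
python3 - <<'E'
from h import *
s=monitor.state();print(s['clock'],s['tcp_pos'],s['ft_force'])
b=eyes.get_image('scene')[:,:,::-1];a=cv2.imread('pics/scene0.png')
r=lambda im,cs: np.hstack([cv2.resize(im[y-30:y+20,x-25:x+25],(260,260),interpolation=cv2.INTER_CUBIC) for x,y in cs])
cs=[(217,264),(317,172),(266,172)];cv2.imwrite('pics/f.png',np.vstack([r(a,cs),r(b,cs)]))
E
```

```text
17.0 [ 0.51691975 -0.17639029  0.24040608] [ 0.13046718 -0.6094732   0.13411119]
```

View pics/f.png

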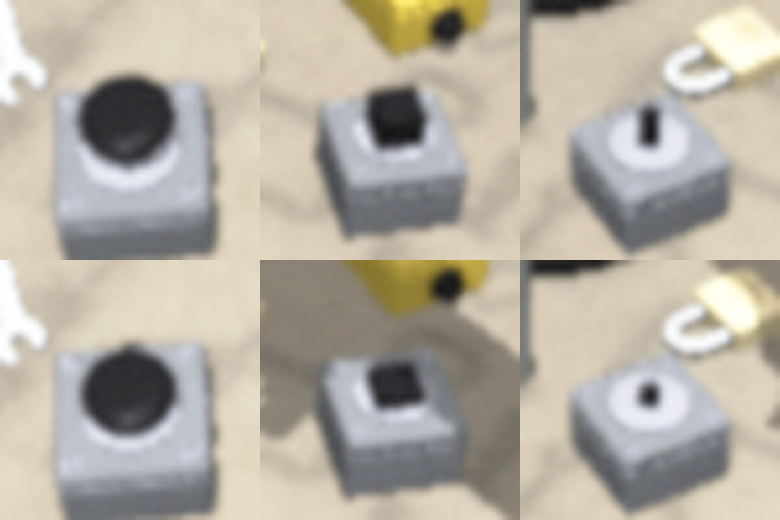

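All three buttons are visibly down, nothing has shifted, and the arm is clear.

```bash
python3 -c "
from rig import env;print(env.job_done())"
```

```text
the job is handed in; nothing more can be done
None
```

I pressed the three buttons in the order asked – mushroom, square, pin – each to its stop with no more than about 14 N in the readings, and handed the job in at about 17 s; in the last picture all three are down, the boxes and nearby things in view have not moved, and the arm is clear (no verdict came back).

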